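# Scoop up the pommel blanks and put them on the scale

## Robot

A 6-joint arm with a two-finger parallel gripper is mounted at the origin on the work surface. World frame = base frame: x ahead of the robot, y to its left, z up, the work surface at z = 0. Lengths are in m, angles in rad, forces in N, time in s.
With the tool pointing down it reaches from about 0.4 to 0.825 m from the base axis. Payload 7 kg.
Tool frame: the origin (TCP) lies at the very end of the fingers, on their centre line; the grasp point (between the pads) lies 19 mm behind it (arm.pinch_z is the z of the grasp point in the tool frame, in m); z points along the fingers, y is the direction in which the jaws open and shut (so a half turn about z gives the same grasp; the last joint's range is limited). The gripper opens to 88 mm and grips with 3 to 60 N. Pads are 19 mm wide; open, the fingers measure 130 mm over their backs; the gripper's body (78 mm by 193 mm) begins 47 mm behind the grasp point.
Start: joints at [1.568, 0.359, 0.012, 0, -1.224, -0.288], TCP at [0.194, 0.647, 0.227] pointing down, gripper open.
Joint ranges: [-3.07, 3.07], [-1.43, 2.12], [-1.02, 1.25], [-3.03, 1.67], [-3.05, -0], [-3.03, 3.03]. Speed limits (rad/s): [2.39, 2.39, 3.01, 3.14, 3.14, 3.14].

## Interface

Orientations are given as [roll, pitch, yaw] about the fixed x, y, z axes, in that order (R = Rz(yaw) Ry(pitch) Rx(roll)).
In Python, from station import arm gives the robot as it stands.
- The arm moves only by the tool drive_tool, never from a script. Its argument "targets" is a list of rows, each a list of 6 numbers: the shift along the world's x, y, z in units of 0.04 m (1.0 is 0.04 m), then the turn, a rotation vector about the world's x, y, z in units of 6 degrees (1.0 is 6 degrees). In form: [[x, y, z, wx, wy, wz], ...]. A call has 1 to 5 rows; each row shifts and turns the commanded pose from where the row before left it; what a row does not reach is not made up. A row lasts 1/8 s, in which the tool goes at most 62.5 mm and 10.7 degrees, less where a joint would pass 70% of its speed; a pose out of reach is approached as far as the arm can. A call with a number of a shift or a turn outside -1 to 1 is refused whole. A call with a gripper value outside its range is refused whole. "claw" is the opening, from 0 (shut) to 1 (fully open), set as the call begins (left out, the last holds). The fingers move at their own pace and stop on an object; "newtons" is the grip in N (left out, the last holds). Time passes only in rows, so rows that do not move let the fingers close. It gives the time, the measured TCP pose, the force and the opening at its end, in the units of the state.
- arm.get_state(): the state, without advancing time (a new reading comes with each control period).
- arm.grab_frame(name): name is "scene" or "top" or "wrist"; returns (picture, depth): 400x640x3 uint8, red, green, blue; 400x640 float32, m along the optical axis (not along the pixel's ray), 0 where there is no reading.
- arm.get_calibration(name): a dict with "mtx" (3x3 intrinsics, pixels), "origin" and "rotation" of the camera in the world. Camera axes: x right, y up, looking along -z (the intrinsics and any distortion apply to the point x, -y, -z); pixel columns grow to the right and rows downward; lengths in m; the calibration is good to about 2 mm. A picture is of the moment at which its call begins: read the wrist's pose just before it. get_calibration takes no time and is no camera call; for the wrist camera it gives the pose at the moment of the call.
- arm.job_done(): hands the job in, once; it reports no verdict.
Trained networks look in the newest picture that a camera, given by its name, has taken for a name from the list of things; names that differ only in an ending like _2 or _b are one class to them, and where a whole thing is asked for, a point or a joint stands for the part that bears it (a point fixed in the world has none). Each returns a list of dicts, best first, with "score" (0 to 1); they miss things now and then, are a little off and sometimes report something else, mostly with a low value. They report only what shows in the picture. A call takes as long as a camera call. They do not tell look-alikes from the thing itself.
- arm.search_frame(target, camera): "point" ([x, y, z] in m, in the coordinates of the camera as it stood for that picture, good to about 4 mm: the middle of the surface that is visible of it).
- arm.cut_out(target, camera): "pixels" (400x640 bool, what is visible of it).
- arm.landmark_of(target, camera): "point" ([x, y, z] in m, in the coordinates of the camera as it stood for that picture, good to about 4 mm: a listed point, or the origin of a listed thing).
The state is a dict: "t": time; "q": joint angles; "qd": joint speeds; "joint_efforts": joint torques, N m; "eef_pos": TCP position; "ee_rot": TCP orientation; "force": force on the tool from outside, world axes, zero at the start; "moment": the same for the moment, N m; "width": finger opening in m.
Only numpy, scipy, OpenCV 4.12 (cv2) and the standard library are available. Lean on these libraries where they do the work, as an engineer would, in place of code of your own. Each camera call takes 0.05 s, during which the arm holds its last target. There are 200 camera calls.

## Task

Pick up the flat steel scoop by its wooden handle, push its lip under the three steel blanks lying in front of the wooden fence (the fence stops them sliding away), and lift all three clear of the bench in the scoop, never touching the blanks with the gripper. Then set the loaded scoop down gently and flat on the middle of the weighing scale's plate and let go. Leave the copper bowl and the tin where they are.

Things in the scene. Friction and masses are not known exactly. Their poses are not given: they have to be found in the camera images.
- scoop: loose flat steel scoop, 0.35 kg, on the bench between fence and scale, yaw within 0.4 of +x. Origin: centre of its underside; +x to the open front lip. Pan 100 mm long (x -50 to 50), 140 wide (y -70 to 70), floor 2 thick, straight front edge; side walls (2 thick, ending 10 short of the lip) and back wall 22 high. A post on the back wall carries a wooden handle (see scoop_handle)
- scoop_lip (a point): middle of the scoop's front lip, at its underside (scoop x = +50 mm); axes as the scoop's
- scoop_handle (a point): centre of the scoop's dark wooden handle bar (scoop x -55, z 49 mm), axes as the scoop's. The bar lies along x over the back wall: 90 mm long (scoop x -100 to -10), 18 wide, from 38 to 60 mm above the scoop's underside. Grip it across its width; fingertips kept 25 mm or more above the underside clear the pan's walls
- fence_face (a point): foot of the middle of the fence's flat upright face, which looks along -x of this point (towards the robot), yaw within 0.2. The fence is a fixed smooth light wooden batten 260 mm long (y -130 to 130), 28 high, 30 thick; clamps sit on top at y = +-115 (71 high, overhanging the face by 10 mm at 28 to 36 mm height). It stands on the robot's left or right
- scale_plate (a point): centre of the top of the weighing scale's flat steel plate, 150 mm (x) by 160 mm (y), 50 mm above the bench, sprung: it stays level and sinks up to 3 mm under the loaded scoop, 9 mm at most when pressed (1.5 N/mm). The scale's grey body reaches 40 mm farther than the plate towards the robot (-x), up to 36 mm high. The scale stands on the other side of the robot than the fence
- blank1: steel pommel blank: smooth dark steel button 28 mm across, 16 high, about 55 g, flat on the bench, its centre 18 to 55 mm in front of the fence face. Lower rim bevelled (foot 16 mm across, bevel rises 3 mm over 6 mm) so a thin lip slides under it once the fence stops it. Origin: centre of its underside. The middle one along the fence
- blank2: steel pommel blank: smooth dark steel button 28 mm across, 16 high, about 55 g, flat on the bench, its centre 18 to 55 mm in front of the fence face. Lower rim bevelled (foot 16 mm across, bevel rises 3 mm over 6 mm) so a thin lip slides under it once the fence stops it. Origin: centre of its underside. The one 32 to 39 mm from blank1 towards the fence's -y end
- blank3: steel pommel blank: smooth dark steel button 28 mm across, 16 high, about 55 g, flat on the bench, its centre 18 to 55 mm in front of the fence face. Lower rim bevelled (foot 16 mm across, bevel rises 3 mm over 6 mm) so a thin lip slides under it once the fence stops it. Origin: centre of its underside. The one 32 to 39 mm from blank1 towards the fence's +y end
- bowl: bystander: copper bowl, 90 mm across, 35 mm high, beyond the work. Origin: centre of its underside
- tin: bystander: round steel tin with a screw lid, 64 mm across, 75 mm high, at the robot's left. Origin: centre of its underside
- fence: the fence's own frame: origin on the bench 110 mm in front of the middle of its face (fence_face), same axes
- scale: the scale's own frame: origin on the bench under the centre of its plate, same axes as scale_plate
Things that resemble listed ones, but are neither listed nor needed, are in the scene too. What is shaped like the scoop but green or yellow is not meant.

How it is judged:
By the outcome, as a careful person would: the job done as asked, in the order asked, and still so for the second after the job is handed in, with the robot touching nothing.
It also fails if it takes over 56 s, if anything falls off the work surface, if the arm or the gripper's body presses on something with over 40 N, if the wrist force passes 120 N, or if a joint passes its speed limit or range.

## Working session

There is one attempt and no reset: what is moved stays moved. The work goes in short steps, Python scripts to look and compute and a tool call to move; the robot and the scene stay as the last step left them, time stands still between calls to the robot, and variables do not carry over. Pictures are saved under pics/ and viewed, about 8 in all and at most 12, crops included, and the job is handed in when it is done.

Besides the shell and the picture viewer there is one more tool, called by a JSON object that holds its "fn" and its "kwargs". drive_tool: Moves the arm, as the interface text tells. Shifts and turns lie within -1 to 1; 1 stands for 0.04 m of shift or 6 degrees of turn. Its arguments: {"type":"object","properties":{"targets":{"type":"array"},"claw":{"type":"number"},"newtons":{"type":"number"}},"required":["targets"]}

```bash
mkdir -p pics; ls
cat > h.py <<'E'
import numpy as np, cv2, sys
sys.path.insert(0,'.')
from station import arm
def cal(c):
    k=arm.get_calibration(c); return np.array(k['mtx']),np.array(k['origin']),np.array(k['rotation'])
def w(p,k): return k[2]@np.array(p)+k[1]
def cloud(d,k):
    v,u=np.mgrid[:d.shape[0],:d.shape[1]]
    K=k[0]; x=(u-K[0,2])/K[0,0]*d; y=(v-K[1,2])/K[1,1]*d
    return np.stack([x,-y,-d],-1)@k[2].T+k[1]
def px(P,k):
    c=k[2].T@(np.array(P)-k[1]); K=k[0]
    return K[0,0]*c[0]/-c[2]+K[0,2], K[1,1]*-c[1]/-c[2]+K[1,2]
E
python3 - <<'E'
from h import *
s=arm.get_state(); print(s)
for c in ['top','scene']:
    k=cal(c); print(c,{a:np.array(b).round(4).tolist() for a,b in arm.get_calibration(c).items()})
    im,d=arm.grab_frame(c); cv2.imwrite(f'pics/{c}0.png',im[:,:,::-1]); np.savez(f'pics/{c}0.npz',im=im,d=d)
    for n in ['scoop_handle','scoop_lip','scoop','fence_face','scale_plate','blank1','bowl','tin']:
        for r in arm.landmark_of(n,c): 
            P=w(r['point'],k); print(c,n,round(r['score'],2),P.round(3),np.round(px(P,k)))
E
```

```text
pics
{'t': 0.0, 'q': array([ 1.56807777e+00,  3.59357103e-01,  1.10788194e-02, -3.77266764e-04,
       -1.22411754e+00, -2.88063659e-01]), 'qd': array([ 0.00072669, -0.00033588, -0.00012705, -0.00148119, -0.00111433,
        0.00107004]), 'joint_efforts': array([ 1.81636486e-03, -5.82715094e+01,  2.93042368e+01,  6.99685916e+00,
        6.86911939e-03, -1.71038846e-04]), 'eef_pos': array([0.19342324, 0.6461796 , 0.22564576]), 'ee_rot': array([ 3.13995830e+00, -1.14412833e-04, -2.90910589e-01]), 'force': array([-1.11507766,  0.28624643,  0.47973136]), 'moment': array([0.01984031, 0.01196536, 0.0014911 ]), 'width': 0.08799654277877246}
top {'mtx': [[363.1416, 0.0, 321.1401], [0.0, 363.1416, 196.9083], [0.0, 0.0, 1.0]], 'origin': [0.4494, -0.0102, 1.0407], 'rotation': [0.095, 0.0172, -1.5712]}Traceback (most recent call last):
  File "<stdin>", line 8, in <module>
  File "h.py", line 13, in px
    return K[0,0]*c[0]/-c[2]+K[0,2], K[1,1]*-c[1]/-c[2]+K[1,2]
                  ~^^^
IndexError: invalid index to scalar variable.
```

```bash
sed -i "s/np.array(k\['rotation'\])/Rot.from_euler('xyz',k['rotation']).as_matrix()/; 1a from scipy.spatial.transform import Rotation as Rot" h.py
python3 - <<'E'
from h import *
for c in ['top','scene']:
    k=cal(c); print(c,{a:np.array(b).round(4).tolist() for a,b in arm.get_calibration(c).items()})
    im,d=arm.grab_frame(c); cv2.imwrite(f'pics/{c}0.png',im[:,:,::-1]); np.savez(f'pics/{c}0.npz',im=im,d=d)
    for n in ['scoop_handle','scoop_lip','scoop','fence_face','scale_plate','blank1','bowl','tin']:
        for r in arm.landmark_of(n,c): 
            P=w(r['point'],k); print(c,n,round(r['score'],2),P.round(3),np.round(px(P,k)))
a=cv2.imread('pics/top0.png');b=cv2.imread('pics/scene0.png')
E
```

```text
top {'mtx': [[363.1416, 0.0, 321.1401], [0.0, 363.1416, 196.9083], [0.0, 0.0, 1.0]], 'origin': [0.4494, -0.0102, 1.0407], 'rotation': [0.095, 0.0172, -1.5712]}
top scoop_handle 0.88 [ 0.297 -0.28   0.047] [429. 289.]
top scoop_handle 0.7 [ 0.466 -0.01   0.051] [327. 225.]
top scoop_handle 0.59 [ 0.484 -0.504  0.043] [509. 219.]
top scoop_lip 0.9 [ 0.26  -0.382  0.002] [461. 300.]
top scoop_lip 0.61 [0.564 0.004 0.001] [323. 192.]
top scoop_lip 0.56 [ 0.58  -0.477 -0.001] [490. 186.]
top scoop 0.94 [ 0.535 -0.493  0.001] [497. 201.]
top scoop 0.7 [ 0.281 -0.334 -0.005] [443. 292.]
top scoop 0.65 [ 0.518 -0.008 -0.002] [327. 208.]
top fence_face 0.69 [0.503 0.244 0.048] [235. 212.]
top fence_face 0.64 [ 0.514 -0.008 -0.004] [327. 209.]
top fence_face 0.61 [ 0.633 -0.243  0.001] [408. 167.]
top scale_plate 0.92 [0.503 0.248 0.051] [233. 212.]
top scale_plate 0.25 [ 0.769  0.025 -0.004] [315. 123.]
top blank1 0.62 [ 0.584 -0.29   0.001] [425. 184.]
top blank1 0.53 [ 0.589 -0.22  -0.002] [400. 183.]
top blank1 0.5 [ 0.588 -0.257 -0.002] [413. 183.]
top blank1 0.33 [ 0.505  0.245 -0.002] [
[... 415 characters left out ...]
]
scene scoop_handle 0.75 [ 0.296 -0.286  0.048] [204. 192.]
scene scoop_handle 0.66 [ 0.48  -0.506  0.046] [148. 276.]
scene scoop_lip 0.87 [ 0.568 -0.008  0.003] [326. 228.]
scene scoop_lip 0.83 [ 0.265 -0.382 -0.002] [175. 207.]
scene scoop 0.92 [ 0.53  -0.493  0.001] [164. 295.]
scene scoop 0.76 [ 0.516 -0.009 -0.003] [318. 216.]
scene scoop 0.62 [ 0.278 -0.333  0.003] [191. 203.]
scene fence_face 0.67 [ 0.64  -0.247  0.001] [264. 286.]
scene scale_plate 0.77 [0.502 0.248 0.049] [386. 170.]
scene blank1 0.57 [ 0.582 -0.297 -0.002] [239. 278.]
scene blank1 0.43 [ 0.587 -0.257 -0.003] [253. 273.]
scene bowl 0.81 [0.772 0.028 0.002] [374. 279.]
scene tin 0.64 [0.621 0.462 0.001] [459. 179.]
```

View pics/top0.png

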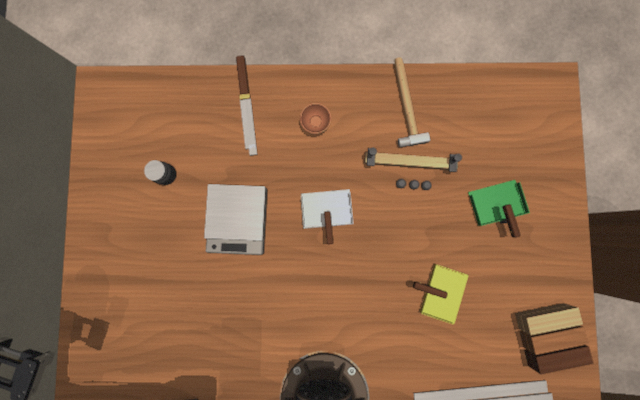

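Steel scoop at (327,209) is the wanted one; look-alikes are green (497,201) and yellow (443,292). Fence at (412,161) with blanks at (401,183), (414,184), (427,185); scale at (235,212), on the left; the knife, hammer and brush/box are distractors. I move above the steel scoop and check it close up.

{"fn": "drive_tool", "kwargs": {"targets": [[0.4, -0.8, 0.1, 0, 0, 0.2], [0.4, -0.8, 0.1, 0, 0, 0.2], [0.4, -0.8, 0.1, 0, 0, 0.2], [0.4, -0.8, 0.1, 0, 0, 0.2], [0.4, -0.8, 0.1, 0, 0, 0.2]], "claw": 1}}

```text
t: 1.62
eef_pos: [0.274, 0.4856, 0.2469]
ee_rot: [-3.141, -0.0, -0.185]
force: [-0.1, -0.3, 0.4]
width: 0.0877
```

{"fn": "drive_tool", "kwargs": {"targets": [[0.4, -0.9, 0, 0, 0, 0.2], [0.4, -0.9, 0, 0, 0, 0.2], [0.4, -0.9, 0, 0, 0, 0.2], [0.3, -0.9, 0, 0, 0, 0.2], [0.3, -0.9, 0, 0, 0, 0.2]]}}

```text
t: 2.25
eef_pos: [0.3458, 0.3055, 0.2468]
ee_rot: [-3.141, -0.0, -0.081]
force: [0.1, 0.0, -0.2]
width: 0.0877
```

{"fn": "drive_tool", "kwargs": {"targets": [[0.2, -0.8, 0, 0, 0, 0.2], [0.2, -0.8, 0, 0, 0, 0.2], [0.2, -0.8, 0, 0, 0, 0.2], [0.2, -0.8, 0, 0, 0, 0.2], [0.2, -0.8, 0, 0, 0, 0.2]]}}

```text
t: 2.88
eef_pos: [0.3857, 0.1456, 0.2469]
ee_rot: [-3.141, -0.001, 0.024]
force: [0.4, -0.1, -0.5]
width: 0.0877
```

{"fn": "drive_tool", "kwargs": {"targets": [[0.2, -0.8, 0, 0, 0, 0.2], [0.2, -0.8, 0, 0, 0, 0.2], [0.1, -0.8, 0, 0, 0, 0.2], [0.1, -0.8, 0, 0, 0, 0.2], [0, -0.6, 0, 0, 0, 0]]}}

```text
t: 3.5
eef_pos: [0.4096, -0.0065, 0.2468]
ee_rot: [-3.141, -0.001, 0.107]
force: [0.4, 0.1, -0.6]
width: 0.0879
```

Run:
```python
from h import *
s=arm.get_state(); print(s['t'],s['eef_pos'].round(4),s['ee_rot'].round(4),s['q'].round(2))
k=cal('wrist'); print(k[1].round(3),k[2].round(2).tolist())
im,d=arm.grab_frame('wrist'); cv2.imwrite('pics/w1.png',im[:,:,::-1]); np.savez('pics/w1.npz',im=im,d=d)
for n in ['scoop_handle','scoop_lip','scoop']:
    for r in arm.landmark_of(n,'wrist'):
        P=w(r['point'],k); print(n,round(r['score'],2),P.round(4),np.round(px(P,k)))
```

```text
3.5 [ 0.4096 -0.0065  0.2468] [-3.1415e+00 -5.0000e-04  1.0680e-01] [ 0.47 -0.11 -0.49  0.   -1.19  1.21]
[0.486 0.002 0.405] [[0.11, 0.95, 0.28], [-0.99, 0.1, 0.03], [-0.0, -0.29, 0.96]]
scoop_handle 0.78 [ 0.4651 -0.0095  0.0479] [327. 127.]
scoop_lip 0.7 [ 5.653e-01 -5.900e-03  4.000e-04] [333.  41.]
scoop 0.56 [ 0.5105 -0.0083  0.0042] [330.  88.]
```

View pics/w1.png

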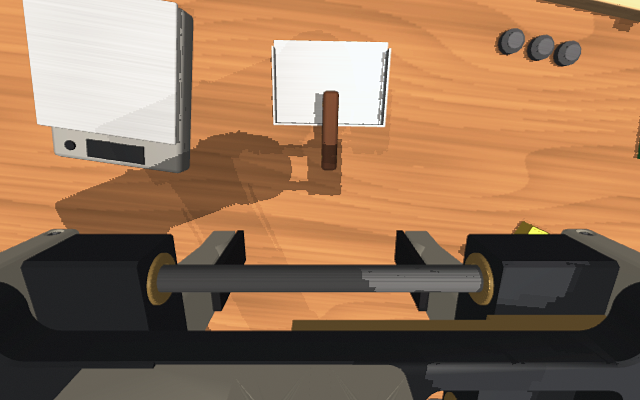

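The close view shows the steel scoop at (330,85) with a dark handle (330,130); blanks at (511,41), (540,47), (567,53). Measuring handle axis and fence.

Run:
```python
from h import *
def rect(P):
    (c,s,a)=cv2.minAreaRect((P*1000).astype(np.float32)); return np.round(c,1),np.round(s,1),round(a,1)
k=cal('wrist'); z=np.load('pics/w1.npz'); C=cloud(z['d'],k)
m=(C[...,2]>.05)&(C[...,2]<.07)&(z['d']>0)&(abs(C[...,1]+.01)<.05)&(C[...,0]>.4)&(C[...,0]<.52)
P=C[m]; print('handle',m.sum(),P[:,2].mean(),rect(P[:,:2]))
q=P[:,:2]-P[:,:2].mean(0); v=np.linalg.svd(q,full_matrices=False)[2][0]; print('yaw',np.arctan(v[1]/v[0]))
im=z['im'].astype(int); 
m=(im.min(-1)>120)&(im.max(-1)-im.min(-1)<40)&(abs(C[...,1]+.01)<.1)&(C[...,0]>.45)&(C[...,0]<.6)&(C[...,2]<.035)
print('pan',m.sum(),rect(C[m][:,:2]), 'zfloor',np.median(C[m][:,2]))
m=(C[...,0]>.5)&(C[...,0]<.62)&(C[...,1]<-.08)&(C[...,1]>-.15); print('bench z',np.median(C[m][:,2]))
for c in ['top','scene']:
    k=cal(c); z=np.load(f'pics/{c}0.npz'); C=cloud(z['d'],k); im=z['im'].astype(int)
    m=(C[...,2]>.02)&(C[...,2]<.036)&(abs(C[...,0]-.65)<.06)&(abs(C[...,1]+.25)<.11)
    P=C[m]; print(c,'fence',m.sum(),rect(P[:,:2]))
    m=(C[...,2]>.008)&(C[...,2]<.022)&(abs(C[...,0]-.585)<.03)&(abs(C[...,1]+.255)<.07)
    n,L,st,ce=cv2.connectedComponentsWithStats(m.astype(np.uint8))
    for i in range(1,n):
        if st[i,4]>8: print('blank',st[i,4],C[L==i].mean(0).round(4))
    m=(C[...,2]>.045)&(C[...,2]<.06)&(abs(C[...,0]-.5)<.12)&(abs(C[...,1]-.25)<.12)
    print('plate',m.sum(),rect(C[m][:,:2]),C[m][:,2].mean())
```

```text
handle 1243 0.059441354715003364 (array([461.2, -11.2]), array([88.8, 18.2]), 5.0)
yaw 0.0879433315658582
pan 8827 (array([515.1,  -9. ]), array([101.7, 144.9]), 4.9) zfloor 0.0020557093226147294
bench z -7.96065344987884e-05
top fence 961 (array([ 669.7, -252.4]), array([220.5,  86.6]), 85.4)
blank 74 [ 0.5874 -0.2202  0.0137]
blank 77 [ 0.5842 -0.2575  0.0137]
blank 78 [ 0.5818 -0.2914  0.0136]
plate 3135 (array([504.6, 244.4]), array([160.8, 150. ]), 87.7) 0.04951253371921531
scene fence 1082 (array([ 670.4, -251.2]), array([221.1,  86. ]), 84.6)
blank 70 [ 0.5889 -0.2209  0.014 ]
blank 77 [ 0.5857 -0.2581  0.0135]
blank 78 [ 0.5834 -0.2925  0.0134]
plate 1917 (array([503.1, 244.4]), array([161.7, 152.7]), 87.9) 0.04927105109996513
```

{"fn": "drive_tool", "kwargs": {"targets": [[0.4, 0, -0.6, 0, 0, -0.1], [0.4, 0, -0.8, 0, 0, -0.1], [0.4, -0.1, -0.8, 0, 0, 0], [0.3, 0, -0.8, 0, 0, 0], [0, 0, -0.8, 0, 0, 0]]}}

```text
t: 4.32
eef_pos: [0.4705, -0.0084, 0.0935]
ee_rot: [3.142, -0.001, 0.087]
force: [0.7, 0.8, -0.7]
width: 0.0877
```

{"fn": "drive_tool", "kwargs": {"targets": [[0, 0, -0.7, 0, 0, 0], [0, 0, -0.5, 0, 0, 0], [0, 0, -0.2, 0, 0, 0], [0, 0, -0.2, 0, 0, 0], [0, 0, 0, 0, 0, 0]]}}

```text
t: 4.95
eef_pos: [0.4696, -0.0091, 0.0306]
ee_rot: [3.142, 0.0, 0.086]
force: [0.2, 0.4, -1.0]
width: 0.0876
```

{"fn": "drive_tool", "kwargs": {"targets": [[0, 0, 0, 0, 0, 0], [0, 0, 0, 0, 0, 0], [0, 0, 0, 0, 0, 0], [0, 0, 0, 0, 0, 0], [0, 0, 0, 0, 0, 0]], "claw": 0, "newtons": 50}}

```text
t: 5.58
eef_pos: [0.4696, -0.0094, 0.0306]
ee_rot: [-3.142, -0.0, 0.086]
force: [0.3, -0.3, 0.0]
width: 0.0432
```

{"fn": "drive_tool", "kwargs": {"targets": [[0, 0, 0, 0, 0, 0], [0, 0, 0.3, 0, 0, 0], [0, 0, 0.6, 0, 0, 0], [0, 0, 0.6, 0, 0, 0], [0, 0, 0, 0, 0, 0]]}}

```text
t: 6.2
eef_pos: [0.4707, -0.0089, 0.0925]
ee_rot: [-3.141, -0.004, 0.086]
force: [0.1, 0.5, -3.3]
width: 0.0168
```

The fingers were slower than expected; the lift began before they finished closing. Check the grip with the cameras.

Run:
```python
from h import *
s=arm.get_state(); print(s['t'],s['eef_pos'].round(4),s['force'].round(2),s['moment'].round(3),s['width'])
for c in ['wrist','scene']:
    k=cal(c); im,d=arm.grab_frame(c); C=cloud(d,k); np.savez(f'pics/{c}2.npz',im=im,d=d,o=k[1],R=k[2])
    if c=='wrist': 
        m=(C[...,0]>.5)&(C[...,0]<.6)&(abs(C[...,1])<.09)&(C[...,2]>-.02)&(C[...,2]<.1); 
        P=C[m]; h=np.histogram(P[:,2],bins=np.arange(-.01,.11,.005)); print(h[0])
        a=im[:300,:,::-1]
    else: b=cv2.resize(im[120:270,220:420,::-1],None,fx=3.2,fy=3.2)[:,:640]
    for n in ['scoop_handle','scoop_lip','scoop']:
        for r in arm.landmark_of(n,c):
            P=w(r['point'],k); print(c,n,round(r['score'],2),P.round(4))
cv2.imwrite('pics/c2.png',np.vstack([a[:120*1+150],b[:330]]))
```

```text
6.2 [ 0.4707 -0.0089  0.0925] [ 0.1   0.49 -3.31] [-0.013  0.046 -0.03 ] 0.01684203104538855
[    0  4661  5277     0     0     0     0     0     0 13584  6332   417
   464   840   199     0     0     5    54    64   105   397     0]
wrist scoop_handle 0.61 [ 0.4658 -0.0083  0.0854]
wrist scoop_lip 0.91 [ 0.5669 -0.0024  0.0356]
wrist scoop 0.55 [ 0.515  -0.0055  0.041 ]
scene scoop_handle 0.91 [ 0.4782 -0.5051  0.0471]
scene scoop_handle 0.89 [ 0.2962 -0.2866  0.0476]
scene scoop_handle 0.83 [ 0.4618 -0.0146  0.0803]
scene scoop_handle 0.3 [ 0.5864 -0.2259 -0.0043]
scene scoop_lip 0.92 [ 0.5694 -0.0022  0.0322]
scene scoop_lip 0.9 [ 0.5801 -0.4816 -0.0034]
scene scoop_lip 0.72 [0.7718 0.0268 0.    ]
scene scoop_lip 0.61 [ 0.2632 -0.3803 -0.001 ]
scene scoop 0.93 [ 0.5145 -0.0092  0.0319]
scene scoop 0.8 [ 0.2781 -0.3341  0.0027]
scene scoop 0.72 [ 0.5284 -0.4946 -0.0009]
```

View pics/c2.png

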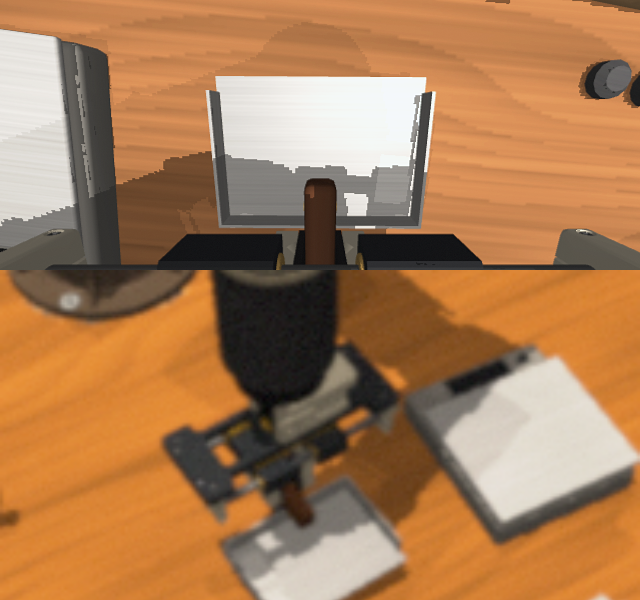

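The pan is lifted level, but its underside is at about 0.035 with the TCP at 0.0925, so the pads grip only the handle's top few mm. I set it down and grip again properly.

{"fn": "drive_tool", "kwargs": {"targets": [[0, 0, -0.3, 0, 0, 0], [0, 0, -0.3, 0, 0, 0], [0, 0, -0.15, 0, 0, 0], [0, 0, -0.05, 0, 0, 0], [0, 0, 0, 0, 0, 0]]}}

```text
t: 7.22
eef_pos: [0.4696, -0.0094, 0.0585]
ee_rot: [3.141, 0.0, 0.086]
force: [0.3, -0.3, -3.9]
width: 0.017
```

{"fn": "drive_tool", "kwargs": {"targets": [[0, 0, -0.03, 0, 0, 0], [0, 0, -0.02, 0, 0, 0], [0, 0, -0.02, 0, 0, 0], [0, 0, 0, 0, 0, 0]]}}

```text
t: 7.72
eef_pos: [0.4695, -0.0094, 0.0558]
ee_rot: [-3.142, -0.0, 0.086]
force: [-0.2, -0.2, -2.3]
width: 0.0167
```

{"fn": "drive_tool", "kwargs": {"targets": [[0, 0, -0.01, 0, 0, 0], [0, 0, 0, 0, 0, 0], [0, 0, 0, 0, 0, 0], [0, 0, 0, 0, 0, 0], [0, 0, 0, 0, 0, 0]], "claw": 0.5}}

```text
t: 8.35
eef_pos: [0.4696, -0.0093, 0.0554]
ee_rot: [-3.142, -0.0, 0.086]
force: [-0.2, -0.4, 0.1]
width: 0.0437
```

{"fn": "drive_tool", "kwargs": {"targets": [[0, 0, -0.2, 0, 0, 0], [0, 0, -0.2, 0, 0, 0], [0, 0, -0.2, 0, 0, 0], [0, 0, -0.04, 0, 0, 0], [0, 0, 0, 0, 0, 0]]}}

```text
t: 8.98
eef_pos: [0.4695, -0.0094, 0.0295]
ee_rot: [3.141, 0.001, 0.086]
force: [0.2, -0.5, 0.9]
width: 0.0438
```

{"fn": "drive_tool", "kwargs": {"targets": [[0, 0, 0, 0, 0, 0], [0, 0, 0, 0, 0, 0], [0, 0, 0, 0, 0, 0], [0, 0, 0, 0, 0, 0], [0, 0, 0, 0, 0, 0]], "claw": 0, "newtons": 50}}

```text
t: 9.6
eef_pos: [0.4696, -0.0093, 0.0299]
ee_rot: [3.142, -0.0, 0.086]
force: [-0.7, -0.1, 3.5]
width: 0.0174
```

{"fn": "drive_tool", "kwargs": {"targets": [[0, 0, 0, 0, 0, 0], [0, 0, 0, 0, 0, 0], [0, 0, 0, 0, 0, 0]]}}

```text
t: 9.98
eef_pos: [0.4696, -0.0093, 0.0299]
ee_rot: [-3.142, -0.0, 0.086]
force: [-1.5, -0.4, 4.8]
width: 0.018
```

Run:
```python
from h import *
z2=np.load('pics/wrist2.npz'); print()
for c in ['top','scene']:
    k=cal(c); f='pics/top0.npz' if c=='top' else 'pics/scene0.npz'
    z=np.load(f); C=cloud(z['d'],k); im=z['im'].astype(int)
    m=(C[...,2]>.02)&(C[...,2]<.035)&(C[...,0]>.61)&(C[...,0]<.69)&(abs(C[...,1]+.25)<.13)
    P=C[m][:,:2]
    # front edge and back edge per y-bin
    E=[];
    for y in np.arange(-.34,-.15,.01):
        x=P[abs(P[:,1]-y)<.005,0]
        if len(x)>5: E.append((y,np.percentile(x,3),np.median(x),np.percentile(x,97),len(x)))
    E=np.array(E); print(c); print(E.round(3)[::3])
    i=(E[:,0]>-.33)&(E[:,0]<-.17); i[:]&=True
    print('front fit',np.polyfit(E[i,0],E[i,1],1), 'at y=-.255:',np.polyval(np.polyfit(E[i,0],E[i,1],1),-.255))
    m=(C[...,2]>.045)&(C[...,2]<.085)&(C[...,0]>.6)&(C[...,0]<.72)&(abs(C[...,1]+.25)<.17)
    n,L,st,ce=cv2.connectedComponentsWithStats(m.astype(np.uint8))
    for j in range(1,n):
        if st[j,4]>8: print('clamp',st[j,4],C[L==j].mean(0).round(4))
```

```text
top
[[-0.34   0.63   0.644  0.659 39.   ]
 [-0.31   0.631  0.647  0.661 38.   ]
 [-0.28   0.634  0.646  0.661 34.   ]
 [-0.25   0.636  0.65   0.664 41.   ]
 [-0.22   0.639  0.653  0.668 39.   ]
 [-0.19   0.642  0.656  0.671 33.   ]
 [-0.16   0.644  0.657  0.671 40.   ]]
front fit [0.08027778 0.65675368] at y=-.255: 0.6362828429799603
clamp 51 [ 0.6681 -0.1331  0.0696]
clamp 56 [ 0.65   -0.3618  0.0693]
scene
[[-0.34   0.629  0.644  0.658 44.   ]
 [-0.31   0.631  0.646  0.66  46.   ]
 [-0.28   0.635  0.65   0.663 45.   ]
 [-0.25   0.637  0.652  0.666 46.   ]
 [-0.22   0.64   0.655  0.667 41.   ]
 [-0.19   0.641  0.656  0.67  45.   ]
 [-0.16   0.644  0.659  0.672 43.   ]]
front fit [0.07793881 0.65643242] at y=-.255: 0.6365580191965458
clamp 55 [ 0.6682 -0.1344  0.0694]
clamp 65 [ 0.6505 -0.3625  0.0693]
```

{"fn": "drive_tool", "kwargs": {"targets": [[0, 0, 0.3, 0, 0, 0], [0, 0, 0.4, 0, 0, 0], [0, 0, 0.4, 0, 0, 0], [0, -0.5, 0, 0, 0, -0.2], [0, -0.8, 0, 0, 0, -0.4]]}}

```text
t: 10.6
eef_pos: [0.4696, -0.0614, 0.0744]
ee_rot: [-3.141, -0.001, 0.024]
force: [0.8, -0.2, -2.3]
width: 0.0175
```

{"fn": "drive_tool", "kwargs": {"targets": [[-0.12, -0.9, 0, 0, 0, -0.2], [-0.12, -0.9, 0, 0, 0, -0.2], [-0.12, -0.9, 0, 0, 0, -0.2], [-0.12, -0.9, 0, 0, 0, -0.2], [-0.14, -0.7, 0, 0, 0, -0.18]]}}

```text
t: 11.22
eef_pos: [0.4441, -0.2346, 0.074]
ee_rot: [-3.141, 0.0, -0.081]
force: [-1.0, 0.2, -3.6]
width: 0.0177
```

{"fn": "drive_tool", "kwargs": {"targets": [[0, -0.3, 0, 0, 0, 0], [0, 0, 0, 0, 0, 0]]}}

```text
t: 11.48
eef_pos: [0.4446, -0.2458, 0.0738]
ee_rot: [-3.141, 0.0, -0.08]
force: [0.6, 0.6, -2.4]
width: 0.0177
```

```bash
cat > look.py <<'E'
from h import *
def look(name):
    s=arm.get_state(); print(s['t'],s['eef_pos'].round(4),s['ee_rot'].round(4),s['force'].round(1),s['moment'].round(2),s['width'])
    k=cal('wrist'); im,d=arm.grab_frame('wrist'); C=cloud(d,k); np.savez(f'pics/{name}.npz',im=im,d=d,C=C)
    e=np.array([np.cos(-.079),np.sin(-.079)]); f=np.array([-e[1],e[0]]); o=np.array([.6369,-.2475])
    F=C.copy(); r=C[...,:2]-o; F[...,0]=r@e; F[...,1]=r@f; F[d==0]=9
    t=s['eef_pos'][:2]-o; print('tcp in fence',(t@e).round(4),(t@f).round(4),'lip est',(t@e+.0965).round(4))
    cv2.imwrite(f'pics/{name}.png',im[:,:,::-1]); return s,k,im,d,C,F
E
python3 - <<'E'
from look import *
s,k,im,d,C,F=look('w3')
m=(F[...,2]>.02)&(F[...,2]<.033)&(abs(F[...,0])<.02)&(abs(F[...,1])<.1)
for y in np.arange(-.09,.1,.03):
    x=F[m&(abs(F[...,1]-y)<.005)][:,0]
    if len(x)>5: print('face',y.round(3),np.percentile(x,2).round(4),len(x))
m=(F[...,2]>.012)&(F[...,2]<.02)&(F[...,0]>-.09)&(F[...,0]<-.005)&(abs(F[...,1])<.1)
n,L,st,ce=cv2.connectedComponentsWithStats(m.astype(np.uint8))
for j in range(1,n):
    if st[j,4]>60:
        q=F[L==j]; print('blank',st[j,4],((q.min(0)+q.max(0))/2).round(4),np.ptp(q,0).round(4))
tz=s['eef_pos'][2]-.030
m=(abs(F[...,2]-tz)<.012)&(F[...,0]<-.085)&(F[...,0]>-.18)&(abs(F[...,1]+.0136)<.06); q=F[m]
A=np.c_[q[:,:2],np.ones(len(q))]; 
for _ in range(4):
    p=np.linalg.lstsq(A,q[:,2],rcond=None)[0]; r=abs(q[:,2]-A@p)<.003; A,q=A[r],q[r]
print('floor plane slopes',p.round(4),len(q),'z@TCP-ish',q[:,2].mean(),'expected',tz+.002)
for y in [-.07,-.04,-.0136,.01,.04]:
    x=F[(abs(F[...,2]-tz)<.008)&(abs(F[...,1]-y)<.005)&(F[...,0]<-.06)][:,0]
    if len(x): print('lip',y,x.max().round(4))
m=(abs(F[...,2]-tz)<.026)&(F[...,0]<-.1)&(F[...,0]>-.18)&(abs(F[...,1]+.0136)<.1); print('pan y range',F[m][:,1].min(),F[m][:,1].max())
E
```

```text
11.475 [ 0.4446 -0.2458  0.0738] [-3.1415e+00  2.0000e-04 -8.0400e-02] [ 0.6  0.6 -2.4] [0.03 0.01 0.04] 0.01774543274146412
tcp in fence -0.1918 -0.0135 lip est -0.0953
blank 930 [-0.0569  0.0234  0.0153] [0.0167 0.0265 0.0066]
blank 902 [-0.0569 -0.0145  0.015 ] [0.0161 0.026  0.006 ]
blank 913 [-0.0573 -0.0486  0.015 ] [0.0167 0.0266 0.006 ]
floor plane slopes [-0.0022 -0.0002  0.0456] 25919 z@TCP-ish 0.04588579109652489 expected 0.0458047657666803
lip -0.07 -0.0954
lip -0.04 -0.0953
lip -0.0136 -0.0952
lip 0.01 -0.0952
lip 0.04 -0.0951
pan y range -0.08404265823955387 0.057045514370575395
```

View pics/w3.png

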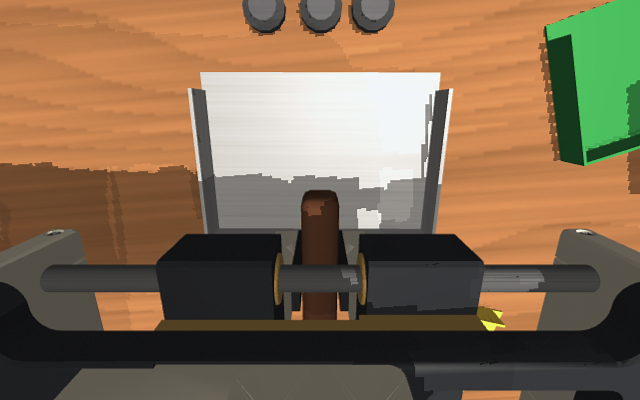

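Blanks at (264,10), (320,10), (373,10), straight ahead of the pan, whose lip is parallel to the fence; the green look-alike is well clear. Lowering with the lip 1° down.

{"fn": "drive_tool", "kwargs": {"targets": [[0, 0, -0.4, 0, 0.1, 0], [0, 0, -0.4, 0, 0.07, 0], [0, 0, -0.2, 0, 0, 0], [0, 0, -0.06, 0, 0, 0], [0, 0, 0, 0, 0, 0]]}}

```text
t: 12.15
eef_pos: [0.4449, -0.2453, 0.0314]
ee_rot: [3.14, 0.018, -0.079]
force: [-0.7, -0.2, -3.0]
width: 0.0179
```

{"fn": "drive_tool", "kwargs": {"targets": [[0, 0, -0.02, 0, 0, 0], [0, 0, -0.01, 0, 0, 0], [0, 0, 0, 0, 0, 0]]}}

```text
t: 12.52
eef_pos: [0.445, -0.2455, 0.0306]
ee_rot: [3.14, 0.017, -0.079]
force: [-1.4, 0.1, 2.4]
width: 0.0176
```

{"fn": "drive_tool", "kwargs": {"targets": [[0.2, -0.016, 0, 0, 0, 0], [0.2, -0.016, 0, 0, 0, 0], [0.2, -0.016, 0, 0, 0, 0], [0.2, -0.016, 0, 0, 0, 0], [0.2, -0.016, 0, 0, 0, 0]]}}

```text
t: 13.15
eef_pos: [0.4851, -0.2486, 0.0301]
ee_rot: [3.14, 0.018, -0.079]
force: [-3.6, -0.2, 2.8]
width: 0.0176
```

{"fn": "drive_tool", "kwargs": {"targets": [[0.15, -0.012, 0, 0, 0, 0], [0.15, -0.012, 0, 0, 0, 0], [0.1, -0.008, 0, 0, 0, 0], [0.1, -0.008, 0, 0, 0, 0], [0, 0, 0, 0, 0, 0]]}}

```text
t: 13.78
eef_pos: [0.5055, -0.2502, 0.0301]
ee_rot: [3.14, 0.017, -0.079]
force: [-0.0, -0.4, 0.4]
width: 0.0179
```

Run:
```python
from look import *
s,k,im,d,C,F=look('w4')
```

```text
13.775 [ 0.5055 -0.2502  0.0301] [ 3.1401  0.0167 -0.0792] [-0.  -0.4  0.4] [-0.04 -0.41 -0.03] 0.01785214680637742
tcp in fence -0.1308 -0.0131 lip est -0.0343
```

View pics/w4.png

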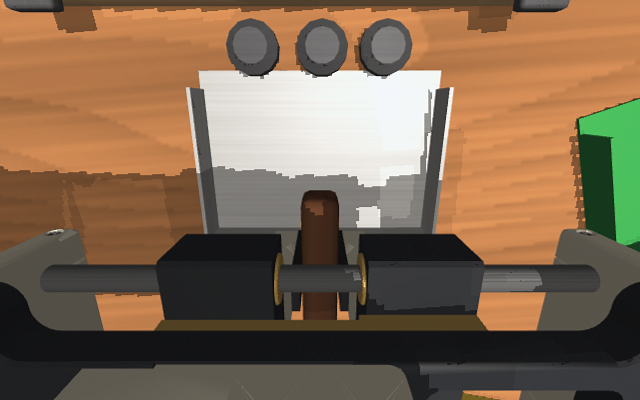

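Lip is just under the rims of the blanks at (252,47), (322,47), (386,46), all in front of the lip. Continuing.

{"fn": "drive_tool", "kwargs": {"targets": [[0.1, -0.008, 0, 0, 0, 0], [0.1, -0.008, 0, 0, 0, 0], [0.1, -0.008, 0, 0, 0, 0], [0.1, -0.008, 0, 0, 0, 0], [0, 0, 0, 0, 0, 0]]}}

```text
t: 14.45
eef_pos: [0.5214, -0.2515, 0.0301]
ee_rot: [3.14, 0.017, -0.079]
force: [-1.9, 0.3, 0.7]
width: 0.0177
```

{"fn": "drive_tool", "kwargs": {"targets": [[0.1, -0.008, 0, 0, 0, 0], [0.1, -0.008, 0, 0, 0, 0], [0.05, -0.004, 0, 0, 0, 0], [0, 0, 0, 0, 0, 0]]}}

```text
t: 14.95
eef_pos: [0.5313, -0.2523, 0.0302]
ee_rot: [3.14, 0.017, -0.079]
force: [-0.4, -1.0, 1.3]
width: 0.0174
```

Run:
```python
from look import *
s,k,im,d,C,F=look('w5')
```

```text
14.95 [ 0.5313 -0.2523  0.0302] [ 3.1401  0.017  -0.0792] [-0.4 -1.   1.3] [-0.03  0.07  0.03] 0.017446846685027807
tcp in fence -0.1049 -0.0131 lip est -0.0084
```

View pics/w5.png

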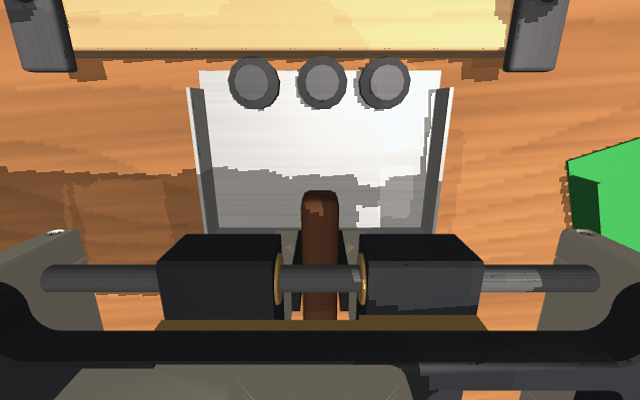

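All three blanks lie on the pan floor at (254,83), (322,82), (385,82), against the fence. A few mm more, then lift with the lip tilting up.

{"fn": "drive_tool", "kwargs": {"targets": [[0.07, -0.006, 0, 0, 0, 0], [0.06, -0.005, 0, 0, 0, 0], [0, 0, 0, 0, 0, 0]]}}

```text
t: 15.38
eef_pos: [0.5363, -0.2527, 0.0301]
ee_rot: [3.14, 0.017, -0.079]
force: [-1.1, -0.4, 2.2]
width: 0.0179
```

{"fn": "drive_tool", "kwargs": {"targets": [[-0.02, 0, 0.05, 0, -0.3, 0], [-0.03, 0, 0.1, 0, -0.3, 0], [-0.03, 0, 0.15, 0, -0.3, 0], [-0.03, 0, 0.2, 0, -0.3, 0], [-0.03, 0, 0.3, 0, -0.2, 0]]}}

```text
t: 16.0
eef_pos: [0.5297, -0.2526, 0.0628]
ee_rot: [-3.131, -0.13, -0.08]
force: [0.7, 0.5, -3.9]
width: 0.0175
```

{"fn": "drive_tool", "kwargs": {"targets": [[0, 0, 0.4, 0, 0, 0], [0, 0, 0.5, 0, 0, 0], [0, 0, 0.5, 0, 0, 0], [0, 0, 0.4, 0, 0, 0], [0, 0, 0.2, 0, 0, 0]]}}

```text
t: 16.62
eef_pos: [0.5309, -0.2528, 0.1437]
ee_rot: [-3.132, -0.13, -0.08]
force: [0.3, -0.3, -4.7]
width: 0.0175
```

Run:
```python
from look import *
s,k,im,d,C,F=look('w6')
```

```text
16.625 [ 0.5309 -0.2528  0.1437] [-3.1315 -0.1302 -0.0798] [ 0.3 -0.3 -4.7] [-0.03  0.82 -0.01] 0.017523912709569718
tcp in fence -0.1052 -0.0136 lip est -0.0087
```

View pics/w6.png

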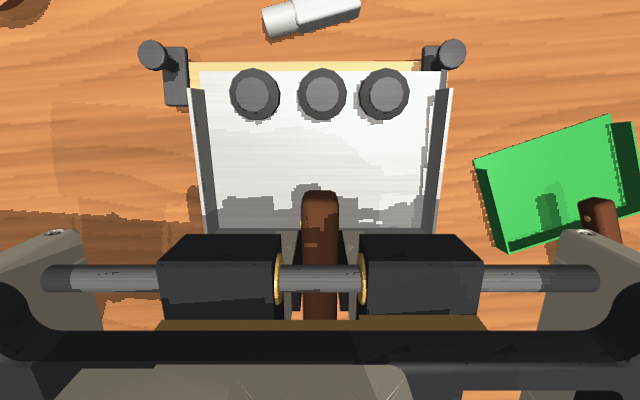

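All three blanks are in the raised scoop at (254,93), (322,93), (385,93), with fence and bench below; wrist load is 4.7 N. Now carrying smoothly to the scale.

{"fn": "drive_tool", "kwargs": {"targets": [[-0.02, 0.1, 0, 0, 0, 0], [-0.04, 0.2, 0, 0, 0, 0], [-0.05, 0.3, 0, 0, 0, 0], [-0.06, 0.45, 0, 0, 0, 0], [-0.08, 0.55, 0, 0, 0, 0]]}}

```text
t: 17.3
eef_pos: [0.5199, -0.1876, 0.1418]
ee_rot: [-3.131, -0.128, -0.08]
force: [0.8, 0.1, -4.3]
width: 0.0176
```

{"fn": "drive_tool", "kwargs": {"targets": [[-0.09, 0.6, 0, 0, 0, 0.025], [-0.09, 0.6, 0, 0, 0, 0.025], [-0.09, 0.6, 0, 0, 0, 0.025], [-0.09, 0.6, 0, 0, 0, 0.025], [-0.09, 0.6, 0, 0, 0, 0.025]]}}

```text
t: 17.92
eef_pos: [0.5017, -0.0673, 0.142]
ee_rot: [-3.131, -0.128, -0.066]
force: [-0.2, 0.1, -4.1]
width: 0.0179
```

{"fn": "drive_tool", "kwargs": {"targets": [[-0.09, 0.65, 0, 0, 0, 0.025], [-0.09, 0.65, 0, 0, 0, 0.025], [-0.09, 0.65, 0, 0, 0, 0.025], [-0.09, 0.65, 0, 0, 0, 0.025], [-0.09, 0.65, 0, 0, 0, 0.025]]}}

```text
t: 18.55
eef_pos: [0.4836, 0.0626, 0.142]
ee_rot: [-3.131, -0.128, -0.053]
force: [0.4, 0.0, -4.1]
width: 0.0179
```

{"fn": "drive_tool", "kwargs": {"targets": [[-0.09, 0.6, 0, 0, 0, 0.025], [-0.09, 0.6, 0, 0, 0, 0.025], [-0.09, 0.6, 0, 0, 0, 0.025], [-0.09, 0.6, 0, 0, 0, 0.025], [-0.09, 0.6, 0, 0, 0, 0.025]]}}

```text
t: 19.18
eef_pos: [0.4655, 0.1825, 0.142]
ee_rot: [-3.131, -0.128, -0.04]
force: [0.0, 0.3, -3.8]
width: 0.0179
```

{"fn": "drive_tool", "kwargs": {"targets": [[-0.08, 0.55, 0, 0, 0, 0], [-0.06, 0.45, 0, 0, 0, 0], [-0.05, 0.3, 0, 0, 0, 0], [-0.04, 0.2, 0, 0, 0, 0], [-0.02, 0.1, 0, 0, 0, 0]]}}

```text
t: 19.8
eef_pos: [0.4562, 0.2455, 0.1421]
ee_rot: [-3.132, -0.128, -0.041]
force: [-0.4, 0.1, -3.9]
width: 0.0177
```

Run:
```python
from look import *
s,k,im,d,C,F=look('w7')
R=Rot.from_euler('xyz',s['ee_rot'])
T=Rot.from_euler('xyz',[np.pi,0,-.04]); print('turn units',((T*R.inv()).as_rotvec(degrees=True)/6).round(3))
print('shift units to (.4575,.2464,.09)',((np.array([.4575,.2464,.09])-s['eef_pos'])/.04).round(3))
m=(C[...,2]>.044)&(C[...,2]<.056)&(abs(C[...,0]-.5)<.15)&(abs(C[...,1]-.25)<.15)&(d>0)
if m.sum()>100:
    P=C[m]; print('plate',m.sum(),P.min(0).round(4),P.max(0).round(4),np.median(P[:,2]))
    for x in np.arange(.54,.6,.01):
        y=P[abs(P[:,0]-x)<.003,1]
        if len(y): print(x.round(3),y.min().round(4),y.max().round(4))
    for y in np.arange(.18,.32,.02):
        x=P[abs(P[:,1]-y)<.003,0]
        if len(x): print('front',y.round(3),x.max().round(4))
```

```text
19.8 [0.4562 0.2455 0.1421] [-3.1315 -0.1282 -0.0406] [-0.4  0.1 -3.9] [-0.09  0.87 -0.06] 0.017702324541423103
tcp in fence -0.2191 0.4772 lip est -0.1226
turn units [-4.600e-02  1.227e+00 -1.000e-03]
shift units to (.4575,.2464,.09) [ 0.033  0.023 -1.301]
plate 744 [0.5718 0.1631 0.0478] [0.5811 0.3209 0.0525] 0.04990567572694363
0.57 0.1631 0.1988
0.58 0.2231 0.3209
front 0.18 0.5754
front 0.2 0.5761
front 0.22 0.5769
front 0.24 0.5781
front 0.26 0.5788
front 0.28 0.5794
front 0.3 0.5805
front 0.32 0.5811
```

View pics/w7.png

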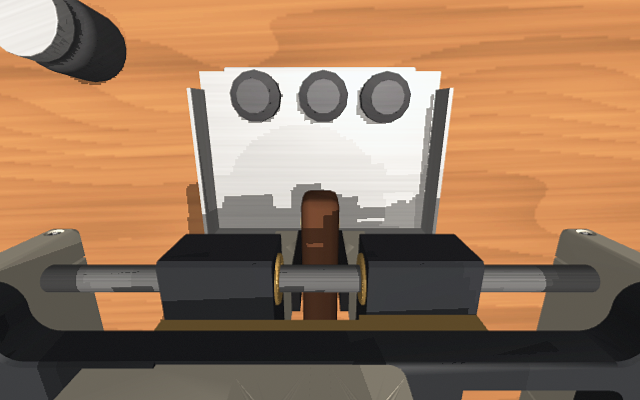

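Blanks still on the pan; plate edge measured, centre (0.503, 0.245), yaw −0.041. Levelling, then down.

{"fn": "drive_tool", "kwargs": {"targets": [[0, 0.01, -0.1, -0.01, 0.25, 0], [0, 0.01, -0.2, -0.01, 0.25, 0], [0, 0.01, -0.3, -0.01, 0.25, 0], [0.01, 0, -0.3, -0.01, 0.25, 0], [0, 0, -0.25, -0.01, 0.23, 0]]}}

```text
t: 20.48
eef_pos: [0.4567, 0.2462, 0.0949]
ee_rot: [3.14, 0.002, -0.04]
force: [-0.6, 0.5, -5.1]
width: 0.0181
```

{"fn": "drive_tool", "kwargs": {"targets": [[0, 0, -0.15, 0, 0, 0], [0, 0, -0.08, 0, 0, 0], [0, 0, -0.05, 0, 0, 0], [0, 0, 0, 0, 0, 0]]}}

```text
t: 20.98
eef_pos: [0.4567, 0.2466, 0.0852]
ee_rot: [-3.141, -0.0, -0.04]
force: [-0.6, -1.0, -4.0]
width: 0.0178
```

Run:
```python
from look import *
s,k,im,d,C,F=look('w8')
tz=s['eef_pos'][2]-.030
m=(abs(C[...,2]-tz)<.008)&(C[...,0]>.49)&(C[...,0]<.55)&(abs(C[...,1]-.245)<.06); q=C[m]
A=np.c_[q[:,:2],np.ones(len(q))]
for _ in range(4):
    p=np.linalg.lstsq(A,q[:,2],rcond=None)[0]; r=abs(q[:,2]-A@p)<.002; A,q=A[r],q[r]
print('slopes',p[:2].round(4),'z floor',q[:,2].mean(),'exp',tz+.002,len(q))
```

```text
20.975 [0.4567 0.2466 0.0852] [-3.1415e+00 -3.0000e-04 -3.9600e-02] [-0.6 -1.  -4. ] [0.01 0.12 0.03] 0.017791563545572764
tcp in fence -0.2187 0.4783 lip est -0.1222
slopes [0.0079 0.0005] z floor 0.057856678598874396 exp 0.057185444433604196 13955
```

{"fn": "drive_tool", "kwargs": {"targets": [[0, 0, -0.05, 0, 0.06, 0], [0, 0, -0.04, 0, 0, 0], [0, 0, -0.04, 0, 0, 0], [0, 0, -0.02, 0, 0, 0], [0, 0, 0, 0, 0, 0]]}}

```text
t: 21.65
eef_pos: [0.4568, 0.2465, 0.0791]
ee_rot: [3.141, 0.006, -0.04]
force: [-0.2, -0.1, -1.5]
width: 0.0176
```

{"fn": "drive_tool", "kwargs": {"targets": [[0, 0, -0.02, 0, 0, 0], [0, 0, -0.02, 0, 0, 0], [0, 0, 0, 0, 0, 0]]}}

```text
t: 22.02
eef_pos: [0.4568, 0.2465, 0.0775]
ee_rot: [3.141, 0.006, -0.04]
force: [-0.7, -1.2, 0.4]
width: 0.0178
```

Weight now rests on the plate. Releasing.

{"fn": "drive_tool", "kwargs": {"targets": [[0, 0, 0, 0, 0, 0], [0, 0, 0, 0, 0, 0], [0, 0, 0, 0, 0, 0], [0, 0, 0, 0, 0, 0], [0, 0, 0, 0, 0, 0]], "claw": 0.6}}

```text
t: 22.65
eef_pos: [0.4568, 0.2465, 0.0774]
ee_rot: [3.141, 0.006, -0.04]
force: [-0.6, 0.1, -0.0]
width: 0.0521
```

{"fn": "drive_tool", "kwargs": {"targets": [[0, 0, 0.1, 0, 0, 0], [0, 0, 0.3, 0, 0, 0], [0, 0, 0.5, 0, 0, 0], [0, 0, 0.7, 0, 0, 0], [0, 0, 0.7, 0, 0, 0]]}}

```text
t: 23.28
eef_pos: [0.4568, 0.2465, 0.1712]
ee_rot: [3.142, 0.006, -0.04]
force: [0.1, 1.2, 0.5]
width: 0.0529
```

{"fn": "drive_tool", "kwargs": {"targets": [[-0.3, -0.3, 0.7, 0, 0, 0], [-0.3, -0.6, 0.5, 0, 0, 0], [-0.2, -0.6, 0, 0, 0, 0], [-0.1, -0.3, 0, 0, 0, 0], [0, 0, 0, 0, 0, 0]]}}

```text
t: 23.9
eef_pos: [0.4204, 0.1736, 0.217]
ee_rot: [3.141, 0.007, -0.041]
force: [-0.4, 0.1, -0.8]
width: 0.0523
```

Run:
```python
from look import *
s,k,im,d,C,F=look('w9')
ims=[im[:,:,::-1]]
def fit(C,z):
    m=(C[...,2]>.044)&(C[...,2]<.053)&(C[...,0]>.46)&(C[...,0]<.55)&(abs(C[...,1]-.245)<.06); q=C[m]
    A=np.c_[q[:,:2],np.ones(len(q))]
    p=np.linalg.lstsq(A,q[:,2],rcond=None)[0]; print('floor slopes',p[:2].round(4),'z',q[:,2].mean().round(4))
fit(C,0)
k=cal('scene'); im,d=arm.grab_frame('scene'); ims.append(cv2.resize(im[100:225,300:500,::-1],(640,400)))
for c in ['wrist','scene']:
    k=cal(c)
    for n in ['scoop','scoop_handle','bowl','tin','blank1','scale_plate']:
        for r in arm.landmark_of(n,c):
            P=w(r['point'],k); 
            if P[1]>-.05: print(c,n,round(r['score'],2),P.round(3))
m=(C[...,2]>.085)&(C[...,2]<.12)&(abs(C[...,1]-.245)<.06)&(C[...,0]>.35)&(C[...,0]<.54)
if m.sum(): print('handle',cv2.minAreaRect((C[m][:,:2]*1000).astype(np.float32)))
cv2.imwrite('pics/fin.png',cv2.resize(np.vstack(ims),(480,600)))
```

```text
23.9 [0.4204 0.1736 0.217 ] [ 3.1408  0.0068 -0.0409] [-0.4  0.1 -0.8] [-0.01 -0.02 -0.04] 0.052299495103328666
tcp in fence -0.249 0.4028 lip est -0.1525
floor slopes [-0.0016  0.0004] z 0.0501
wrist scoop 0.66 [0.505 0.241 0.047]
wrist scoop_handle 0.74 [0.454 0.249 0.097]
wrist tin 0.61 [ 0.615  0.459 -0.002]
wrist blank1 0.68 [0.541 0.243 0.048]
wrist blank1 0.63 [0.539 0.277 0.051]
wrist blank1 0.56 [0.541 0.205 0.051]
scene scoop 0.56 [0.504 0.243 0.045]
scene scoop_handle 0.71 [0.452 0.243 0.095]
scene bowl 0.76 [0.772 0.026 0.   ]
scene tin 0.76 [ 0.615  0.462 -0.002]
scene blank1 0.74 [ 0.617  0.463 -0.002]
scene blank1 0.59 [0.537 0.203 0.048]
scene blank1 0.43 [0.54  0.279 0.048]
scene blank1 0.39 [0.537 0.242 0.048]
scene scale_plate 0.64 [0.502 0.246 0.045]
scene scale_plate 0.61 [0.535 0.238 0.05 ]
handle ((449.269775390625, 246.7635498046875), (18.815946578979492, 88.95208740234375), 87.61552429199219)
```

View pics/fin.png

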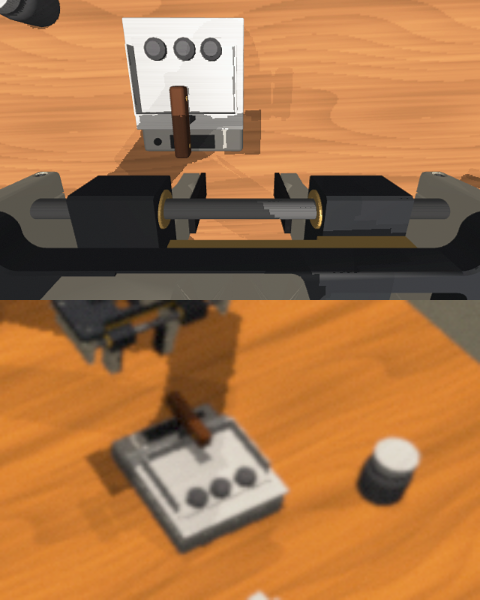

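The scoop sits flat on the plate, centred within about 2 mm, with the three blanks in it at (155,49), (185,49), (211,49). The arm is clear of everything, and tin and bowl are unmoved. Handing in.

```bash
python3 -c "
from h import *
print(arm.job_done())"
```

```text
the job is handed in; nothing more can be done
None
```

I scooped all three blanks up against the fence, lifted them clear of the bench, set the loaded scoop on the weighing scale and let go. I handed the job in at about 24 s; no verdict is reported.

**Last checks**
- **Scoop on the plate:** its origin is at about (0.504, 0.243) and the plate centre at about (0.503, 0.245). The pan floor slopes less than 0.002, so it sits flat.
- **Blanks:** all three showed in the pan in both the wrist and scene pictures.
- **Bystanders:** the bowl and tin are where they were at the start, to within the few mm the networks can resolve.
- **Robot:** the gripper is open and touching nothing, with the wrist force near zero.

**What went wrong on the way**
- **First grip:** I began lifting before the fingers had finished closing, so they held only the top of the handle. I noticed it in the picture, set the scoop back down and gripped it again properly, before going near the blanks.
- **Slight tilt before placing:** the pan read about 0.5° lip-up above the scale, possibly a small slip in the grip. I corrected most of that before setting it down.

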